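# Make up a 26 mm packing in the grinding vice

## Robot

A 6-joint arm with a two-finger parallel gripper is mounted at the origin on the work surface. World frame = base frame: x ahead of the robot, y to its left, z up, the work surface at z = 0. Lengths are in m, angles in degrees, forces in N, time in s.
With the tool pointing down it reaches from about 0.325 to 0.85 m from the base axis. Payload 15.5 kg.
Tool frame: the origin (TCP) lies midway between the tips of the shut fingers; the grasp point (between the pads) lies 19 mm behind it; z points along the fingers, y is the line along which they close (so a half turn about z gives the same grasp; the last joint's range is limited). The gripper opens to 91 mm and grips with 3 to 60 N. Pads are 32 mm wide; open, the fingers measure 118 mm over their backs; the gripper's body (76 mm by 178 mm) begins 60 mm behind the grasp point.
Start: joints at [-81.962, 28.281, 77.091, -0, 74.628, -5.472], TCP at [0.146, -0.608, 0.214] pointing down, gripper open.
Joint ranges: [-166.48, 166.48], [-47.26, 123.95], [12.59, 153.08], [-70.14, 250.14], [6.76, 159.57], [-176.63, 176.63]. Speed limits (degrees/s): [108.29, 108.29, 147.25, 172.46, 172.46, 172.46].

## Interface

Orientations are given as a 3x3 rotation matrix whose columns are the frame's x, y, z axes.
In Python, from bench import ctrl gives the robot as it stands. The module is installed in compiled form; this text tells all that it offers. Calls block until the motion is done:
- ctrl.goto(position, orientation): joint-space move of the TCP to a pose.
- ctrl.move_l(position, vel=0.15, ori=None, contact_N=None): straight line of the TCP; ori=None keeps the orientation; vel is the mean speed in m/s. With contact_N (N) it stops when the force on the tool has changed by that much, and returns True; else False.
- ctrl.movej(angles): joint-space move.
- ctrl.command_gripper(opening): opening from 0.0 (shut) to 1.0 (fully open); the grip force is fixed at half the most; returns when the fingers have stopped.
- ctrl.sleep(seconds).
- ctrl.ik(position, orientation): joint angles nearest the present ones, or None.
- ctrl.read_camera(name): name is "scene" or "side" or "wrist"; returns the picture (480x640x3 uint8, blue, green, red); there is no depth.
- ctrl.camera_params(name): a dict with "fx", "fy", "cx", "cy" (pixels), "D" ([k1, k2, p1, p2, k3] as OpenCV has them; the pictures are not rectified), "pose" (4x4, takes a point from camera to world coordinates); the wrist camera has in their place "T_tool_cam" (4x4, takes a point from camera to tool coordinates, whose origin is the TCP and whose axes are the flange's). Camera axes: x right, y up, looking along -z (the intrinsics and any distortion apply to the point x, -y, -z); pixel columns grow to the right and rows downward; lengths in m; the calibration is good to about 2 mm. A picture is of the moment at which its call begins: read the wrist's pose just before it. camera_params takes no time and is no camera call.
A pose or a line that the arm cannot do raises ctrl.MotionError and nothing moves.
- ctrl.sign_off(): hands the job in; it is judged then, once.
Readings, each from a call of its own:
- ctrl.current_t(): time.
- ctrl.current_q(): joint angles.
- ctrl.current_dq(): joint speeds.
- ctrl.current_effort(): joint torques, N m.
- ctrl.current_tool_pos(): TCP position.
- ctrl.current_eef_rot(): TCP orientation.
- ctrl.current_contact_force(): force on the tool from outside, world axes, zero at the start.
- ctrl.current_wrist_torque(): the same for the moment, N m.
- ctrl.current_grip_width(): opening from 0.0 (shut) to 1.0 (fully open).
- ctrl.current_grasp_force(): force on a finger pad.
Only numpy, scipy, OpenCV 4.12 (cv2) and the standard library are available. Lean on these libraries where they do the work, as an engineer would, in place of code of your own. Each camera call takes 0.05 s, during which the arm holds its last target. There are 200 camera calls.

## Task

Make up a 26 mm packing from two plates: one already stands loose in the grinding vice, so feel its thickness between the fingers, find by feel the plate in the wooden rack that brings the two to 26 mm together, and set that one down gently upright on the vice bed beside the first, square to the jaws and about central in them. Then push the moving jaw up by its back so that it slides the two plates together against the fixed jaw, and hold them nipped for about a second with a firm but not hard push (the plates squeezed with roughly 10 to 25 N) so that no gap is left, and let go. Leave the other plates standing in their places and do not disturb anything else on the bench.

Things in the scene. Friction and masses are not known exactly. Their poses are not given: they have to be found in the camera images.
- vice: steel grinding vice bolted to the bench, 210 long, 90 wide; its flat bed is 40 above the bench. Origin: on the bench, centre of the throat; x runs along the jaw travel, towards the moving jaw; z up. The fixed jaw's gripping face is at x = -60, the jaws are 90 wide (y = -45 to 45) and both reach up to 72.5 above the bench, so a plate on the bed (top at 100) stands 27 clear of them
- jaw (a joint): travel of the vice's moving jaw in m: 0 = wide open (105 mm between the gripping faces), growing as it closes: opening between the gripping faces = 0.105 - value; starts between 0 and 0.02. It is 40 thick along the travel, slides with about 3 N of drag and stays where it is pushed (each plate it slides along adds 2 to 4 N, so the push shows little more than 10 N before anything is really nipped); there is no handle: it is pushed by its back face
- jaw_back (a point): centre of the moving jaw's back face (the face to push, 90 wide, 32 high, pushed towards the vice's -x); 16 above the bed. Behind it the bed is flat and free
- rack: wooden rack, 190 x 100 x 30, with three slots across it (22 wide, 104 long, 12 deep, 55 apart along its x, floors 18 above the bench); one plate stands loosely in each, 48 clear of the wood; origin: centre of its underside
- plate_1: ground steel plate on its long edge: 80 long (y), 60 high (z), 9, 13 or 17 thick (x; not told which: feel it, a reading may be 1 mm off), 0.32 to 0.61 kg; origin: centre of its underside. Plates 1 to 3 are one of each thickness: one stands on the vice bed, 1 to 9 clear of the fixed jaw, two wait on a wooden block (40 high) behind that jaw, in changing order
- plate_2: ground steel plate on its long edge: 80 long (y), 60 high (z), 9, 13 or 17 thick (x; not told which: feel it, a reading may be 1 mm off), 0.32 to 0.61 kg; origin: centre of its underside. Plates 1 to 3 are one of each thickness: one stands on the vice bed, 1 to 9 clear of the fixed jaw, two wait on a wooden block (40 high) behind that jaw, in changing order
- plate_3: ground steel plate on its long edge: 80 long (y), 60 high (z), 9, 13 or 17 thick (x; not told which: feel it, a reading may be 1 mm off), 0.32 to 0.61 kg; origin: centre of its underside. Plates 1 to 3 are one of each thickness: one stands on the vice bed, 1 to 9 clear of the fixed jaw, two wait on a wooden block (40 high) behind that jaw, in changing order
- plate_4: ground steel plate on its long edge: 80 long (y), 60 high (z), 9, 13 or 17 thick (x; not told which: feel it, a reading may be 1 mm off), 0.32 to 0.61 kg; origin: centre of its underside. Plates 4 to 6 stand in the rack, one of each thickness, in changing order
- plate_5: ground steel plate on its long edge: 80 long (y), 60 high (z), 9, 13 or 17 thick (x; not told which: feel it, a reading may be 1 mm off), 0.32 to 0.61 kg; origin: centre of its underside. Plates 4 to 6 stand in the rack, one of each thickness, in changing order
- plate_6: ground steel plate on its long edge: 80 long (y), 60 high (z), 9, 13 or 17 thick (x; not told which: feel it, a reading may be 1 mm off), 0.32 to 0.61 kg; origin: centre of its underside. Plates 4 to 6 stand in the rack, one of each thickness, in changing order
- hex_key: bystander: black T-handle hex key lying beside the vice on the robot's side, 150 long, 16 high
- square: bystander: engineer's square lying beyond the vice, stock 100 x 20 x 16
- vee_block: bystander: dark steel vee block beyond the vice, 50 x 45 x 36
- hammer: bystander: hammer lying beyond the rack, 240 long
- micrometer: bystander: micrometer lying on the robot's side of the rack, about 120 long, 16 high
- oil_can: bystander: blue can, 44 across, 110 high, standing beyond the middle of the bench
Not all that is in view belongs to the job. Leave any purple or red look-alike of the plate_6 alone. Leave any pink look-alike of the plate_5 alone.

How it is judged (in metres and radians):
On the way:
1. the two plates stand on the bed between the jaws, 26 mm open, pressed together with more than 6 N for 0.4 s ((contact force between any of plate_1, plate_2, plate_3 and plate_4 above 6 N or contact force between any of plate_1, plate_2, plate_3 and plate_5 above 6 N or contact force between any of plate_1, plate_2, plate_3 and plate_6 above 6 N) and value of joint jaw between 0.0775 and 0.0805 m and ((z of plate_1 in the frame of vice between 0.0385 and 0.0415 m and angle between plate_1's own z axis and vertical below 0.05 rad and y of plate_1 in the frame of vice between -0.015 and 0.015 m and angle between the x axis of plate_1 and the x axis of vice, either way round below 0.05 rad and x of plate_1 in the frame of vice above -0.06 m) or (z of plate_2 in the frame of vice between 0.0385 and 0.0415 m and angle between plate_2's own z axis and vertical below 0.05 rad and y of plate_2 in the frame of vice between -0.015 and 0.015 m and angle between the x axis of plate_2 and the x axis of vice, either way round below 0.05 rad and x of plate_2 in the frame of vice above -0.06 m) or (z of plate_3 in the frame of vice between 0.0385 and 0.0415 m and angle between plate_3's own z axis and vertical below 0.05 rad and y of plate_3 in the frame of vice between -0.015 and 0.015 m and angle between the x axis of plate_3 and the x axis of vice, either way round below 0.05 rad and x of plate_3 in the frame of vice above -0.06 m)) and ((z of plate_4 in the frame of vice between 0.0385 and 0.0415 m and angle between plate_4's own z axis and vertical below 0.05 rad and y of plate_4 in the frame of vice between -0.015 and 0.015 m and angle between the x axis of plate_4 and the x axis of vice, either way round below 0.05 rad and x of plate_4 in the frame of vice above -0.06 m) or (z of plate_5 in the frame of vice between 0.0385 and 0.0415 m and angle between plate_5's own z axis and vertical below 0.05 rad and y of plate_5 in the frame of vice between -0.015 and 0.015 m and angle between the x axis of plate_5 and the x axis of vice, either way round below 0.05 rad and x of plate_5 in the frame of vice above -0.06 m) or (z of plate_6 in the frame of vice between 0.0385 and 0.0415 m and angle between plate_6's own z axis and vertical below 0.05 rad and y of plate_6 in the frame of vice between -0.015 and 0.015 m and angle between the x axis of plate_6 and the x axis of vice, either way round below 0.05 rad and x of plate_6 in the frame of vice above -0.06 m))), for 0.4 s.
At the end, for the whole second after the job is handed in: The vice's plate and one from the rack stand upright on the bed (1.5 mm, 0.05 rad), square to the jaws (0.05 rad), within 15 mm of the jaws' middle, the jaw closed on them, its opening 26 mm (24.5 to 27.5); all at rest; the other plates upright and within 30 mm of their places (value of joint jaw between 0.0775 and 0.0805 m and ((z of plate_1 in the frame of vice between 0.0385 and 0.0415 m and angle between plate_1's own z axis and vertical below 0.05 rad and y of plate_1 in the frame of vice between -0.015 and 0.015 m and angle between the x axis of plate_1 and the x axis of vice, either way round below 0.05 rad and x of plate_1 in the frame of vice above -0.06 m) or (z of plate_2 in the frame of vice between 0.0385 and 0.0415 m and angle between plate_2's own z axis and vertical below 0.05 rad and y of plate_2 in the frame of vice between -0.015 and 0.015 m and angle between the x axis of plate_2 and the x axis of vice, either way round below 0.05 rad and x of plate_2 in the frame of vice above -0.06 m) or (z of plate_3 in the frame of vice between 0.0385 and 0.0415 m and angle between plate_3's own z axis and vertical below 0.05 rad and y of plate_3 in the frame of vice between -0.015 and 0.015 m and angle between the x axis of plate_3 and the x axis of vice, either way round below 0.05 rad and x of plate_3 in the frame of vice above -0.06 m)) and ((z of plate_4 in the frame of vice between 0.0385 and 0.0415 m and angle between plate_4's own z axis and vertical below 0.05 rad and y of plate_4 in the frame of vice between -0.015 and 0.015 m and angle between the x axis of plate_4 and the x axis of vice, either way round below 0.05 rad and x of plate_4 in the frame of vice above -0.06 m) or (z of plate_5 in the frame of vice between 0.0385 and 0.0415 m and angle between plate_5's own z axis and vertical below 0.05 rad and y of plate_5 in the frame of vice between -0.015 and 0.015 m and angle between the x axis of plate_5 and the x axis of vice, either way round below 0.05 rad and x of plate_5 in the frame of vice above -0.06 m) or (z of plate_6 in the frame of vice between 0.0385 and 0.0415 m and angle between plate_6's own z axis and vertical below 0.05 rad and y of plate_6 in the frame of vice between -0.015 and 0.015 m and angle between the x axis of plate_6 and the x axis of vice, either way round below 0.05 rad and x of plate_6 in the frame of vice above -0.06 m)) and ((z of plate_1 in the frame of vice between 0.0385 and 0.0415 m and angle between plate_1's own z axis and vertical below 0.05 rad and y of plate_1 in the frame of vice between -0.015 and 0.015 m and angle between the x axis of plate_1 and the x axis of vice, either way round below 0.05 rad and x of plate_1 in the frame of vice above -0.06 m) or (distance of plate_1 from where it was at the start of the episode below 0.03 m and angle between plate_1's own z axis and vertical below 0.3 rad)) and ((z of plate_2 in the frame of vice between 0.0385 and 0.0415 m and angle between plate_2's own z axis and vertical below 0.05 rad and y of plate_2 in the frame of vice between -0.015 and 0.015 m and angle between the x axis of plate_2 and the x axis of vice, either way round below 0.05 rad and x of plate_2 in the frame of vice above -0.06 m) or (distance of plate_2 from where it was at the start of the episode below 0.03 m and angle between plate_2's own z axis and vertical below 0.3 rad)) and ((z of plate_3 in the frame of vice between 0.0385 and 0.0415 m and angle between plate_3's own z axis and vertical below 0.05 rad and y of plate_3 in the frame of vice between -0.015 and 0.015 m and angle between the x axis of plate_3 and the x axis of vice, either way round below 0.05 rad and x of plate_3 in the frame of vice above -0.06 m) or (distance of plate_3 from where it was at the start of the episode below 0.03 m and angle between plate_3's own z axis and vertical below 0.3 rad)) and ((z of plate_4 in the frame of vice between 0.0385 and 0.0415 m and angle between plate_4's own z axis and vertical below 0.05 rad and y of plate_4 in the frame of vice between -0.015 and 0.015 m and angle between the x axis of plate_4 and the x axis of vice, either way round below 0.05 rad and x of plate_4 in the frame of vice above -0.06 m) or (distance of plate_4 from where it was at the start of the episode below 0.03 m and angle between plate_4's own z axis and vertical below 0.3 rad)) and ((z of plate_5 in the frame of vice between 0.0385 and 0.0415 m and angle between plate_5's own z axis and vertical below 0.05 rad and y of plate_5 in the frame of vice between -0.015 and 0.015 m and angle between the x axis of plate_5 and the x axis of vice, either way round below 0.05 rad and x of plate_5 in the frame of vice above -0.06 m) or (distance of plate_5 from where it was at the start of the episode below 0.03 m and angle between plate_5's own z axis and vertical below 0.3 rad)) and ((z of plate_6 in the frame of vice between 0.0385 and 0.0415 m and angle between plate_6's own z axis and vertical below 0.05 rad and y of plate_6 in the frame of vice between -0.015 and 0.015 m and angle between the x axis of plate_6 and the x axis of vice, either way round below 0.05 rad and x of plate_6 in the frame of vice above -0.06 m) or (distance of plate_6 from where it was at the start of the episode below 0.03 m and angle between plate_6's own z axis and vertical below 0.3 rad)) and linear speed of each of plate_1, plate_2, plate_3, plate_4, plate_5, plate_6 below 0.02 m/s); the robot touches nothing.
It fails at once if the two plates are squeezed together with more than 30 N (contact force between any of plate_1, plate_2, plate_3 and plate_4 above 30 N or contact force between any of plate_1, plate_2, plate_3 and plate_5 above 30 N or contact force between any of plate_1, plate_2, plate_3 and plate_6 above 30 N).
It fails at once if a plate is dropped or driven into the vice with more than 60 N (contact force between any of plate_1, plate_2, plate_3, plate_4, plate_5, plate_6 and vice above 60 N).
It fails at once if a plate falls over (angle between any of plate_1, plate_2, plate_3, plate_4, plate_5, plate_6's own z axis and vertical above 0.7 rad).
It fails at once if another thing on the bench is shifted by more than 30 mm (distance of any of hex_key, square, vee_block, hammer, micrometer, oil_can from where it was at the start of the episode above 0.03 m).
It also fails if it takes over 72 s, if anything falls off the work surface, if the arm or the gripper's body presses on something with over 40 N, if the wrist force passes 120 N, or if a joint passes its speed limit or range.

## Working session

There is one attempt and no reset: what is moved stays moved. The work goes in short steps, each a Python script; the robot and the scene stay as the last script left them, time stands still between calls to the robot, and variables do not carry over. Pictures are saved under pics/ and viewed, at most 10 in all, crops included, and the job is handed in when it is done.

```bash
mkdir -p pics && python3 - <<'E'
from bench import ctrl
import cv2,numpy as np
for n in ["scene","side","wrist"]:
    im=ctrl.read_camera(n); cv2.imwrite(f"pics/{n}0.png",im)
    p=ctrl.camera_params(n); print(n,{k:np.round(np.array(v),4).tolist() for k,v in p.items()})
print(ctrl.current_t(),ctrl.current_eef_rot(),ctrl.current_tool_pos())
E
```

```text
scene {'fx': 573.4521, 'fy': 573.4521, 'cx': 320.6069, 'cy': 240.3457, 'D': [-0.1868, 0.0, 0.0, 0.0, 0.0], 'pose': [[-0.2232, -0.7729, 0.5939, 1.2197], [0.9748, -0.1721, 0.1422, 0.1443], [-0.0077, 0.6107, 0.7918, 0.9393], [0.0, 0.0, 0.0, 1.0]]}
side {'fx': 565.3699, 'fy': 565.3699, 'cx': 311.6801, 'cy': 239.7149, 'D': [-0.0209, 0.0, 0.0, 0.0, 0.0], 'pose': [[-0.8824, 0.3502, -0.3144, 0.1815], [-0.4702, -0.6291, 0.619, 0.686], [0.019, 0.694, 0.7197, 0.8949], [0.0, 0.0, 0.0, 1.0]]}
wrist {'fx': 388.9275, 'fy': 388.9275, 'cx': 326.4126, 'cy': 237.1603, 'D': [0.0169, 0.0, 0.0, 0.0, 0.0], 'T_tool_cam': [[-0.0006, 0.9591, 0.2832, 0.0802], [1.0, 0.0005, 0.0005, -0.0003], [0.0003, 0.2832, -0.9591, -0.1699], [0.0, 0.0, 0.0, 1.0]]}
0.15 [[ 9.72325940e-01  2.33628451e-01 -1.15344061e-04]
 [ 2.33628459e-01 -9.72325533e-01  8.95516446e-04]
 [ 9.70661445e-05 -8.97681526e-04 -9.99999592e-01]] [ 0.14599279 -0.60743396  0.21347327]
```

View pics/scene0.png

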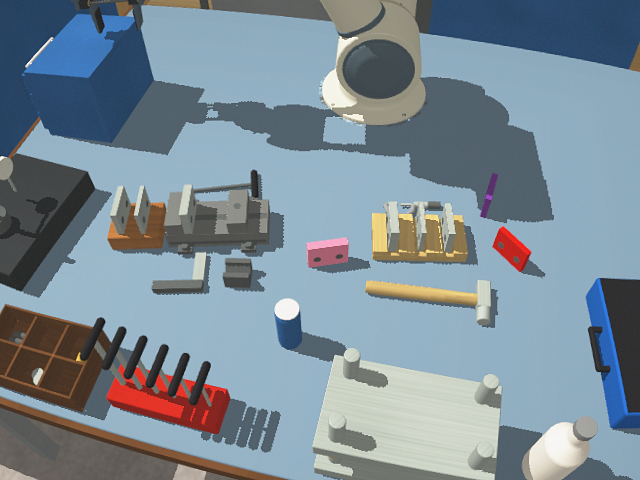

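View pics/side0.png

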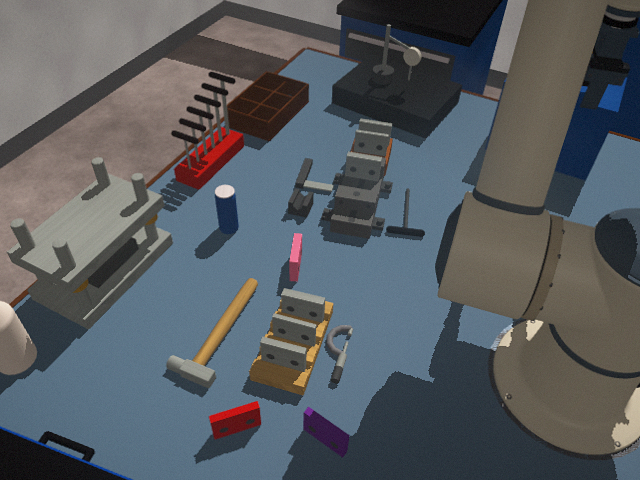

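The scene view shows the vice at about (215,215) with the fixed jaw and wooden block to its left, a plate at (187,207), and the moving jaw at (240,207). The wooden rack is at (418,232), with plates at (393,228), (420,228) and (447,228). These could be mistaken for the plates I want: pink (328,252), red (511,249), purple (489,195), and the two grey plates waiting on the block at (121,208) and (143,208). I'll check my choice in a close crop.

```bash
python3 - <<'E'
import cv2,numpy as np
a=cv2.imread("pics/scene0.png");b=cv2.imread("pics/side0.png")
c=lambda im,x,y,w,h:cv2.resize(im[y:y+h,x:x+w],(400,300),interpolation=cv2.INTER_CUBIC)
top=np.hstack([c(a,105,160,176,132)[:],c(a,360,180,120,90)])
bot=np.hstack([c(b,290,110,176,132),c(b,236,280,120,90)])
cv2.imwrite("pics/crop1.png",np.vstack([top,bot]))
E
```

```text
(no output)
```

View pics/crop1.png

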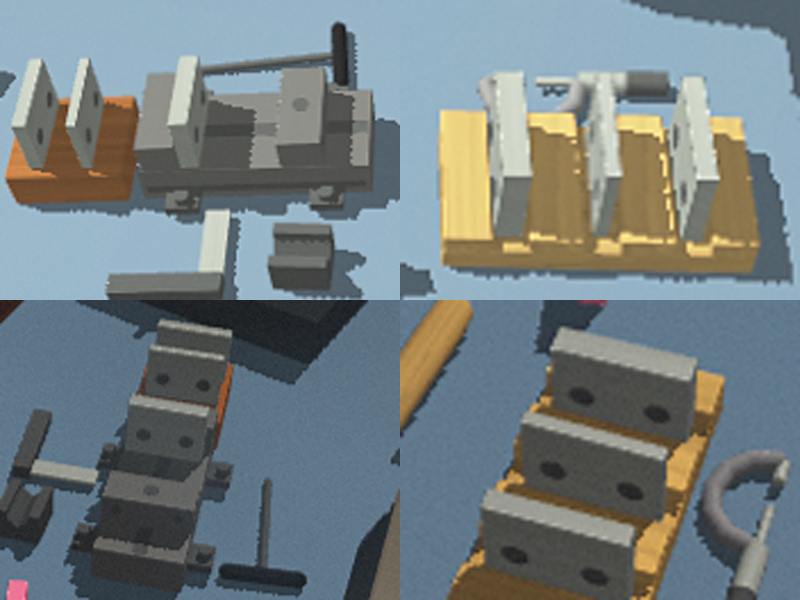

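The crops show three grey plates in the rack, with the middle one looking thinnest. The vice plate stands next to the fixed jaw. The coloured look-alikes are out on the bench, clear of both.

```bash
cat > h.py <<'E'
from bench import ctrl
import cv2,numpy as np
def ray(n,uv,T=None):
    p=ctrl.camera_params(n)
    K=np.array([[p["fx"],0,p["cx"]],[0,p["fy"],p["cy"]],[0,0,1]])
    u=cv2.undistortPoints(np.array(uv,float).reshape(-1,1,2),K,np.array(p["D"])).reshape(-1,2)
    d=np.c_[u[:,0],-u[:,1],-np.ones(len(u))]
    M=p["pose"] if T is None else T
    M=np.array(M); return M[:3,3],d@M[:3,:3].T
def bp(n,uv,z,T=None):
    o,d=ray(n,uv,T); return o+d*((z-o[2])/d[:,2])[:,None]
def proj(n,P,T=None):
    p=ctrl.camera_params(n); M=np.linalg.inv(np.array(p["pose"] if T is None else T))
    c=np.atleast_2d(P)@M[:3,:3].T+M[:3,3]; c=c*[1,-1,-1]
    K=np.array([[p["fx"],0,p["cx"]],[0,p["fy"],p["cy"]],[0,0,1]])
    return cv2.projectPoints(c,np.zeros(3),np.zeros(3),K,np.array(p["D"]))[0].reshape(-1,2)
def toolT():
    T=np.eye(4);T[:3,:3]=ctrl.current_eef_rot();T[:3,3]=ctrl.current_tool_pos();return T
def wrist():
    T=toolT()@np.array(ctrl.camera_params("wrist")["T_tool_cam"]); return ctrl.read_camera("wrist"),T
def down(yaw): # yaw(deg) of tool x axis; tool z down
    c,s=np.cos(np.radians(yaw)),np.sin(np.radians(yaw))
    return np.array([[c,s,0],[s,-c,0],[0,0,-1.]])
E
python3 - <<'E'
from h import *
np.set_printoptions(precision=4,suppress=True)
print(bp("scene",[(187.7,202)],.1), bp("scene",[(393,218),(421.5,218),(448.5,219)],.078))
print(bp("scene",[(167,232),(268,240)],.04))
E
```

```text
[[ 0.5539 -0.2843  0.1   ]] [[0.4889 0.1157 0.078 ]
 [0.4765 0.1706 0.078 ]
 [0.4672 0.2234 0.078 ]]
[[ 0.5922 -0.3275  0.04  ]
 [ 0.567  -0.1195  0.04  ]]
```

View pics/wrist0.png

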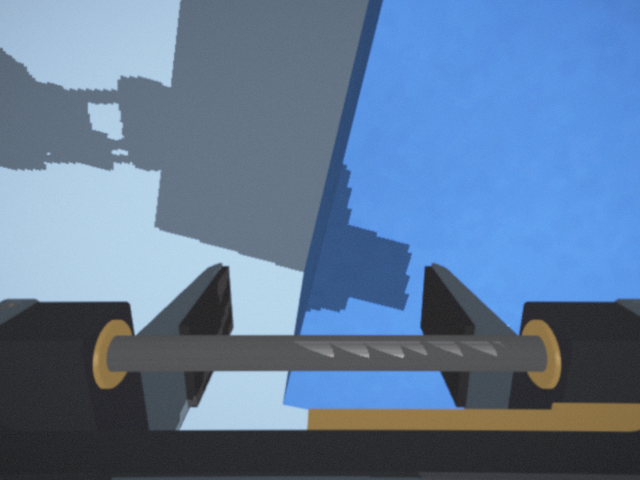

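The wrist view shows the fingers at columns 230 and 425, rows 265–400, so I'll look at targets through the upper half of the image. First I'll look at the vice from above.

```bash
python3 - <<'E'
from h import *
ctrl.goto([.45,-.235,.25],down(7))
print(ctrl.current_t(),ctrl.current_tool_pos())
im,T=wrist(); cv2.imwrite("pics/w1.png",im); np.save("w1.npy",T)
cv2.imwrite("pics/w1v.png",cv2.resize(im[0:330,60:580],(800,508),interpolation=cv2.INTER_CUBIC))
E
```

```text
1.9083 [ 0.44986483 -0.23575119  0.24994164]
```

View pics/w1v.png

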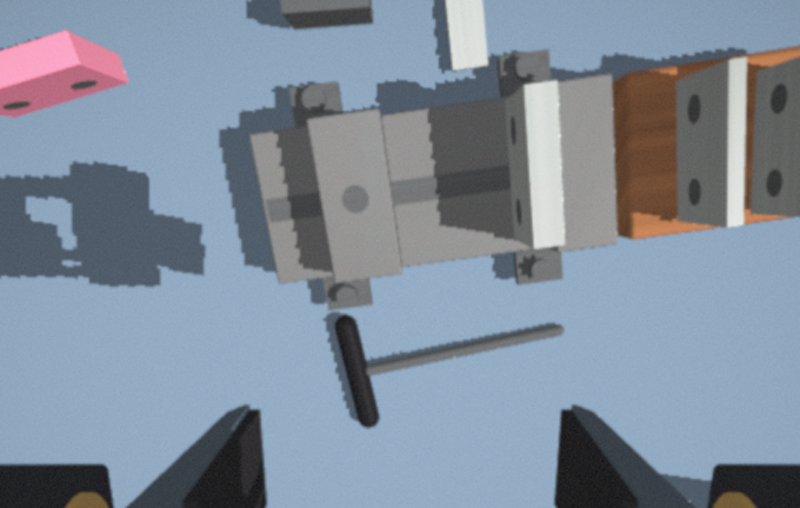

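The view shows the moving jaw's top face at crop (308–401, 110–281) and the vice plate's top face at (525–564, 80–248). The hex key handle is at (355,370).

```bash
python3 - <<'E'
from h import *
np.set_printoptions(precision=4,suppress=True)
T=np.load("w1.npy"); f=lambda pts,z: bp("wrist",np.array(pts)/1.5385+[60,0],z,T)
P=f([(525,83),(558,80),(564,243),(533,248)],.1)
J=f([(308,120),(380,110),(401,266),(332,281)],.0725)
B=f([(250,135),(277,282)],.04); F=f([(610,74),(615,244)],.0725)
for n,X in zip("PJBF",(P,J,B,F)): print(n,X[:,:2].tolist() and X[:,:2], 'mean',X.mean(0)[:2])
ang=lambda a,b: np.degrees(np.arctan2(*(b-a)[[1,0]]))
print([ang(P[2],P[1]),ang(P[3],P[0]),ang(J[2],J[1]),ang(J[3],J[0]),ang(J[1],J[0]),ang(J[2],J[3]),ang(B[1],B[0]),ang(F[1],F[0])])
E
```

```text
P [[ 0.5846 -0.2755]
 [ 0.5878 -0.2912]
 [ 0.5115 -0.3093]
 [ 0.5071 -0.2937]] mean [ 0.5477 -0.2924]
J [[ 0.5574 -0.167 ]
 [ 0.5671 -0.2049]
 [ 0.4859 -0.2258]
 [ 0.4725 -0.187 ]] mean [ 0.5207 -0.1962]
B [[ 0.5476 -0.128 ]
 [ 0.4623 -0.1488]] mean [ 0.5049 -0.1384]
F [[ 0.5988 -0.3234]
 [ 0.5129 -0.3454]] mean [ 0.5558 -0.3344]
[np.float64(13.382989601211044), np.float64(13.186061463025613), np.float64(14.40102221904523), np.float64(13.25275986303815), np.float64(104.27978759953606), np.float64(109.12077713747051), np.float64(13.679897134386218), np.float64(14.367872668921848)]
```

```bash
python3 - <<'E'
from h import *
np.set_printoptions(precision=4,suppress=True)
R=down(13.8); u=np.array([-.2385,.9711,0]); c=np.array([.5477,-.2924,0])+u*.001
ctrl.command_gripper(.6); print(ctrl.current_t())
ctrl.goto(c+[0,0,.15],R); 
print(ctrl.move_l(c+[0,0,.080],vel=.1,contact_N=8),ctrl.current_tool_pos(),ctrl.current_t())
f0=ctrl.current_contact_force()
ctrl.command_gripper(0)
ctrl.sleep(.2)
print("mm",91*ctrl.current_grip_width(),ctrl.current_grasp_force(),ctrl.current_contact_force()-f0,ctrl.current_tool_pos(),ctrl.current_t())
ctrl.command_gripper(.5); 
ctrl.move_l(c+[0,0,.16],vel=.2)
ctrl.goto([.385,.15,.22],down(11.4))
im,T=wrist(); cv2.imwrite("pics/w2.png",im); np.save("w2.npy",T); print(ctrl.current_t())
cv2.imwrite("pics/w2v.png",cv2.resize(im[0:330,60:580],(800,508),interpolation=cv2.INTER_CUBIC))
E
```

```text
2.675
False [ 0.5478 -0.2916  0.0807] 4.175
mm 16.969327761918922 29.968906939029694 [ 0.0894 -1.0004  3.626 ] [ 0.5475 -0.2915  0.0801] 5.0417
7.9917
```

View pics/w2v.png

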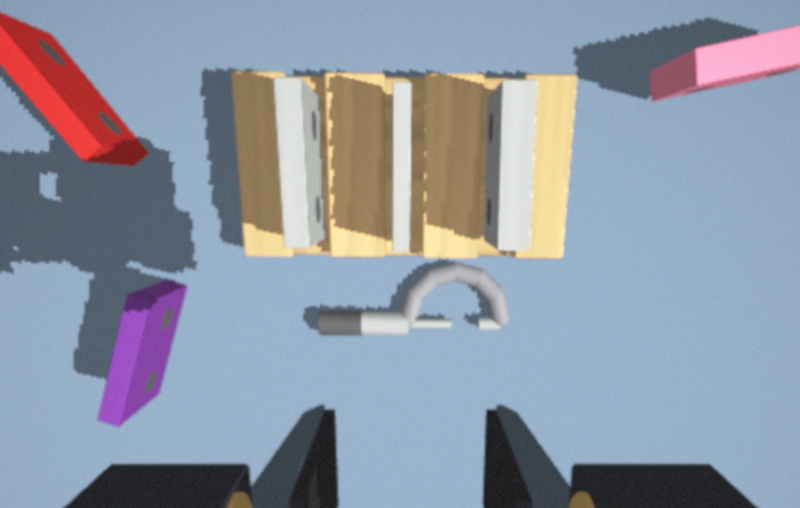

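The three rack plates stand at crop x≈290, 402 and 518. The vice plate read 17 mm, so I need the 9 mm one, and the middle plate at (402,166) looks thinnest. The micrometer at (410,310) is clear of it.

```bash
python3 - <<'E'
from h import *
np.set_printoptions(precision=4,suppress=True)
T=np.load("w2.npy"); f=lambda pts,z: bp("wrist",np.array(pts)/1.5385+[60,0],z,T)
for X in ([(276,79),(303,79),(309,246),(285,248)],[(393,83),(412,83),(410,249),(392,249)],[(504,81),(537,81),(531,248),(499,248)]):
    P=f(X,.078); d=(P[0]+P[1]-P[2]-P[3])/2
    print(P.mean(0),"th",np.linalg.norm(P[0]-P[1]),np.linalg.norm(P[2]-P[3]),"len",np.linalg.norm(d),"ang",np.degrees(np.arctan2(d[1],d[0])))
E
```

```text
[0.4628 0.2242 0.078 ] th 0.012794424493430373 0.01239562198488317 len 0.07836362147208145 ang 10.739407525227772
[0.472  0.1715 0.078 ] th 0.009035028396968067 0.00924722239631776 len 0.07769650586065452 ang 10.547473823494586
[0.4839 0.1154 0.078 ] th 0.015653522725538025 0.016406085280309804 len 0.0780173179926793 ang 12.368419448510915
```

```bash
python3 - <<'E'
from h import *
np.set_printoptions(precision=4,suppress=True)
R=down(11.0); c=np.array([.472,.1715,0])
ctrl.goto(c+[0,0,.13],R)
print(ctrl.move_l(c+[0,0,.0535],vel=.08,contact_N=8),ctrl.current_tool_pos(),ctrl.current_t())
ctrl.command_gripper(0); ctrl.sleep(.1)
w=91*ctrl.current_grip_width(); print("mm",w,ctrl.current_grasp_force(),ctrl.current_tool_pos())
if abs(w-9)<1.6:
    zg=ctrl.current_tool_pos()[2]
    ctrl.move_l(c+[0,0,.21],vel=.12)
    R=down(13.8); p=np.array([.5340,-.2457,0])
    ctrl.goto(p+[0,0,.19],R)
    print("held mm",91*ctrl.current_grip_width(),"zg",zg,ctrl.current_t())
    ctrl.move_l(p+[0,0,zg+.030],vel=.1); ctrl.sleep(.2)
    print("touch",ctrl.move_l(p+[0,0,zg+.018],vel=.012,contact_N=4),ctrl.current_tool_pos(),ctrl.current_contact_force(),ctrl.current_t())
E
```

```text
False [0.4723 0.1716 0.0539] 9.675
mm 8.797435505766908 29.99990701675415 [0.472  0.1715 0.0535]
held mm 8.678419769565437 zg 0.053530829773215646 13.4417
touch True [ 0.5339 -0.2457  0.0755] [-1.7144  0.1472  7.8017] 15.5417
```

The plate touched down exactly at the expected height. I'll release, retreat and look.

```bash
python3 - <<'E'
from h import *
p=ctrl.current_tool_pos()
ctrl.command_gripper(.28); ctrl.move_l(p+[0,0,.09],vel=.15)
ctrl.command_gripper(0)
ctrl.goto([.45,-.21,.22],down(13.8))
im,T=wrist(); cv2.imwrite("pics/w3.png",im); np.save("w3.npy",T); print(ctrl.current_t())
cv2.imwrite("pics/w3v.png",cv2.resize(im[0:330,60:580],(800,508),interpolation=cv2.INTER_CUBIC))
E
```

```text
17.8667
```

View pics/w3v.png

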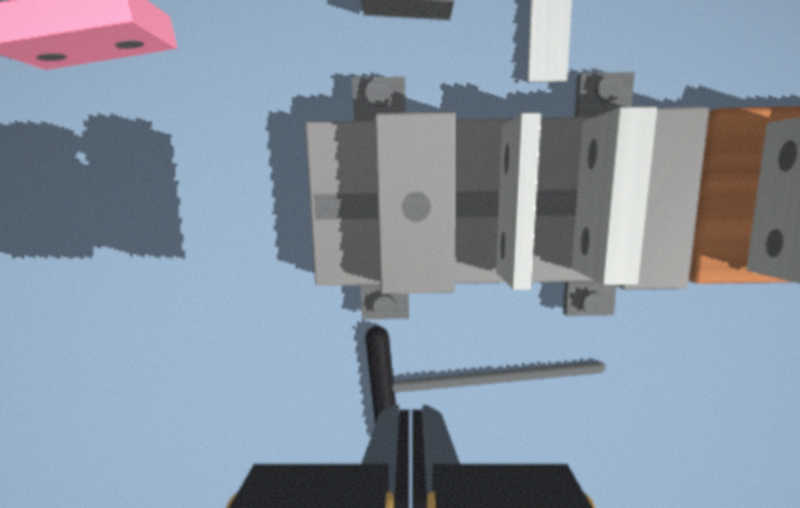

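Both plates stand upright and square, and the gap between them is clear. The moving jaw's back edge is at crop (377,115)–(381,292).

```bash
python3 - <<'E'
from h import *
np.set_printoptions(precision=4,suppress=True)
T=np.load("w3.npy"); f=lambda pts,z: bp("wrist",np.array(pts)/1.5385+[60,0],z,T)
u=np.array([-.2385,.9711,0]); v=np.array([.9711,.2385,0])
for n,X,z in (("jaw",[(377,115),(455,114),(455,292),(381,292)],.0725),("new",[(521,114),(540,114),(531,289),(513,289)],.1),("old",[(621,107),(657,109),(640,284),(605,284)],.1),("bed",[(306,122),(316,285)],.04),("key",[(377,328),(602,366)],.016)):
    P=f(X,z); print(n,"u",P@u,"v",P@v)
# approach behind jaw
P=f([(377,115),(381,292)],.0725).mean(0); s=P@u+.0135+.012
p=lambda s,z: u*s+v*.460+np.array([0,0,z])
ctrl.goto(p(s,.15),down(13.8)); ctrl.move_l(p(s,.053),vel=.12); ctrl.sleep(.2)
f0=ctrl.current_contact_force()
print("contact",ctrl.move_l(p(s-.02,.053),vel=.02,contact_N=2.0),s,ctrl.current_tool_pos()@u,(ctrl.current_contact_force()-f0)@u,ctrl.current_t())
E
```

```text
jaw u [-0.2949 -0.3333 -0.3352 -0.2956] v [0.5016 0.502  0.414  0.414 ]
new u [-0.361  -0.3696 -0.3701 -0.3613] v [0.4989 0.4989 0.4199 0.42  ]
old u [-0.4056 -0.4217 -0.4229 -0.4059] v [0.5016 0.5007 0.4223 0.4223]
bed u [-0.2546 -0.2559] v [0.5016 0.4127]
key u [-0.29   -0.4363] v [0.3814 0.3558]
contact True -0.26976331070747933 -0.28462959895383244 0.7050193647902011 20.2667
```

```bash
python3 - <<'E'
from h import *
u=np.array([-.2385,.9711,0]); v=np.array([.9711,.2385,0])
p=lambda s,z=.053: u*s+v*.460+np.array([0,0,z])
F=lambda: ctrl.current_contact_force()@u
print("F",F())
for s in (-.315,-.334):
    r=ctrl.move_l(p(s),vel=.025,contact_N=16); print(r,ctrl.current_tool_pos()@u,F(),ctrl.current_t())
    if r: break
E
```

```text
F 0.3514997598700113
False -0.3149784166630063 2.3345745070952986 21.65
False -0.3341614171409831 1.4725363508676166 22.5583
```

```bash
python3 - <<'E'
from h import *
u=np.array([-.2385,.9711,0]); v=np.array([.9711,.2385,0])
p=lambda s,z=.053: u*s+v*.460+np.array([0,0,z])
F=lambda: ctrl.current_contact_force()@u
s=-.334; log=[]
while s>-.352 and ctrl.current_t()<50:
    s-=.0005 if F()<6 else .0002
    ctrl.move_l(p(s),vel=.008); ctrl.sleep(.06); f=F(); log.append((round(s,4),round(f,1)))
    if f>14: break
print(log,ctrl.current_tool_pos()@u,ctrl.current_t())
E
```

```text
[(-0.3345, np.float64(3.8)), (-0.335, np.float64(4.2)), (-0.3355, np.float64(5.5)), (-0.336, np.float64(3.9)), (-0.3365, np.float64(4.5)), (-0.337, np.float64(4.1)), (-0.3375, np.float64(4.1)), (-0.338, np.float64(4.9)), (-0.3385, np.float64(4.3)), (-0.339, np.float64(5.4)), (-0.3395, np.float64(4.4)), (-0.34, np.float64(4.9)), (-0.3405, np.float64(4.6)), (-0.341, np.float64(3.9)), (-0.3415, np.float64(3.2)), (-0.342, np.float64(4.5)), (-0.3425, np.float64(4.0)), (-0.343, np.float64(4.3)), (-0.3435, np.float64(4.5)), (-0.344, np.float64(4.2)), (-0.3445, np.float64(3.6)), (-0.345, np.float64(4.1)), (-0.3455, np.float64(4.7)), (-0.346, np.float64(5.6)), (-0.3465, np.float64(6.9)), (-0.3467, np.float64(7.6)), (-0.3469, np.float64(8.8)), (-0.3471, np.float64(7.6)), (-0.3473, np.float64(8.7)), (-0.3475, np.float64(8.4)), (-0.3477, np.float64(8.1)), (-0.3479, np.float64(8.1)), (-0.3481, np.float64(8.5)), (-0.3483, np.float64(8.7)), (-0.3485, np.float64(7.8)), (-0.3487, np.float64(9.3)), (-0.3489, np.float64(11.6)), (-0.3491, np.float64(11.8)), (-0.3493, np.float64(13.9)), (-0.3495, np.float64(15.3))] -0.3481345198759612 34.8917
```

The nip started at about -0.3487, and the force is rising at about 7 N/mm. I'll push on to about 21 N, hold, and back off.

```bash
python3 - <<'E'
from h import *
u=np.array([-.2385,.9711,0]); v=np.array([.9711,.2385,0])
p=lambda s,z=.053: u*s+v*.460+np.array([0,0,z])
F=lambda: ctrl.current_contact_force()@u
s=-.3495; log=[]
while s>-.3515:
    s-=.0002; ctrl.move_l(p(s),vel=.008); ctrl.sleep(.06); log.append((round(s,4),round(float(F()),1)))
    if log[-1][1]>20.5: break
h=[]
for _ in range(6): ctrl.sleep(.2); h.append(round(float(F()),1))
print(log,h,ctrl.current_tool_pos()@u)
ctrl.move_l(p(s+.02),vel=.02); ctrl.move_l(p(s+.02,.16),vel=.15)
ctrl.goto([.45,-.24,.22],down(13.8))
im,T=wrist(); cv2.imwrite("pics/w4.png",im); np.save("w4.npy",T); print(ctrl.current_t())
cv2.imwrite("pics/w4v.png",cv2.resize(im[0:330,60:580],(800,508),interpolation=cv2.INTER_CUBIC))
E
```

```text
[(-0.3497, 16.6), (-0.3499, 17.6), (-0.3501, 19.8), (-0.3503, 19.4), (-0.3505, 21.7)] [22.4, 21.4, 21.2, 21.8, 21.9, 20.7] -0.34824438044130623
40.1833
```

View pics/w4v.png

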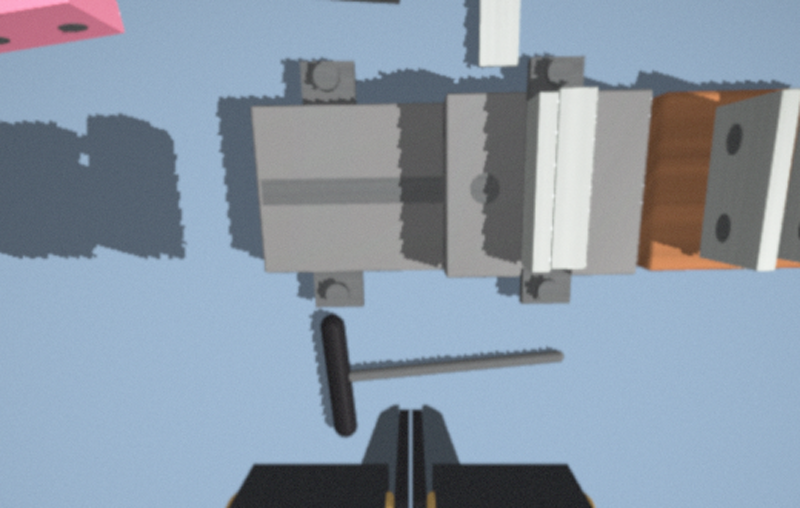

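The jaw has closed on both plates, which stand together at crop (527–597, 88–270) with no gap, square and central. The hex key hasn't moved and the arm is clear.

```bash
python3 -c "
from bench import ctrl
print(ctrl.sign_off(),ctrl.current_t())"
```

```text
the job is handed in; nothing more can be done
the job is handed in; nothing more can be done
```

The job is handed in: the 17 mm vice plate and the 9 mm plate from the middle rack slot were nipped against the fixed jaw at about 21 N push for just over a second, then released at about 40 s; no verdict came back.

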